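# Strip a tacky wound coil off its mandrel with the forked lifter

### The arm

A 7-joint arm with a two-finger parallel gripper is mounted at the origin on a cart in front of the work surface, level with it; the furniture and walls round the work are solid. World frame = base frame: x ahead of the robot, y to its left, z up, the work surface at z = 0. Lengths are in m, angles in rad, forces in N, time in s.
With the tool pointing down it reaches from about 0.4 to 0.85 m from the base axis. Payload 4.5 kg.
Tool frame: the origin (TCP) lies at the very end of the fingers, on their centre line; the grasp point (between the pads) lies 19 mm behind it; z points along the fingers, y is the line along which they close (so a half turn about z gives the same grasp; the last joint's range is limited). The gripper opens to 88 mm and grips with 3 to 60 N. Pads are 18 mm wide; open, the fingers measure 123 mm over their backs; the gripper's body (75 mm by 187 mm) begins 45 mm behind the grasp point.
Start: joints at [-1.142, 0.689, -0.195, 1.565, 0.157, 0.902, -0.215], TCP at [0.24, 0.577, 0.239] pointing down, gripper open.
Joint ranges: [-3.01, 3.01], [-0.46, 2.08], [-1.47, 1.51], [0.13, 2.56], [-1, 4.14], [0.04, 2.09], [-2.66, 2.66]. Speed limits (rad/s): [2.57, 2.57, 3.14, 3.14, 3.14, 3.14, 3.14].

### API

Orientations are given as a unit quaternion [x, y, z, w].
In Python, from plant import r, optics gives the robot as it stands.
- The arm moves only by the tool servo_tool, never from a script. Its arguments are lists of equal length, an entry for each row: "translation": the shift along the tool's x, y, z in m, a list of three; "turn": the turn, a rotation vector about the tool's x, y, z in rad, a list of three. In form: {"translation": [[dx, dy, dz], ...], "turn": [[rx, ry, rz], ...]}. A call has 1 to 10 rows; each row shifts and turns the commanded pose from where the row before left it, along the tool's axes as they then stand; what a row does not reach is not made up. A row lasts 1/8 s, in which the tool goes at most 62.5 mm and 10.7 degrees, less where a joint would pass 70% of its speed; a pose out of reach is approached as far as the arm can. A call is refused whole if a number of a shift passes 0.0625 or a number of a turn 0.188, either way. A call with a gripper value outside its range is refused whole. "grip" is the opening, from 0 (shut) to 1 (fully open), set as the call begins (left out, the last holds). The fingers move at their own pace and stop on an object; "grip_force" is the grip in N (left out, the last holds). Time passes only in rows, so rows that do not move let the fingers close. It gives the time, the measured TCP pose, the force, the opening and the grip force at its end, in the units of the state.
- r.get_state(): the state, without advancing time (a new reading comes with each control period).
- optics.snapshot(name): name is "scene" or "top" or "wrist"; returns a dict with "img" (384x512x3 uint8, red, green, blue), "z_map" (384x512 float32, m along the optical axis (not along the pixel's ray), 0 where there is no reading), "mtx" (3x3 intrinsics, pixels), "R" (3x3) and "t" (3): a world point X has camera coordinates R X + t. Camera axes: x right, y down, z forward; pixel columns grow to the right and rows downward; lengths in m; the calibration is good to about 2 mm. A picture is of the moment at which its call begins.
- r.finish_job(): hands the job in; it is judged then, once.
The state is a dict: "clock": time; "q": joint angles; "qd": joint speeds; "joint_torque": joint torques, N m; "tool_pos": TCP position; "eef_rot": TCP orientation; "contact_force": force on the tool from outside, world axes, zero at the start; "moment": the same for the moment, N m; "opening": opening from 0.0 (shut) to 1.0 (fully open); "finger_force": force on a finger pad.
Only numpy, scipy, OpenCV 4.12 (cv2) and the standard library are available. Lean on these libraries where they do the work, as an engineer would, in place of code of your own. Each camera call takes 0.05 s, during which the arm holds its last target. There are 200 camera calls.

### The job

The copper coil on the winding mandrel is still tacky with resin, so it must not be touched by the robot: take the forked lifter by its upright handle, slide the blade under the coil with the slot round the mandrel's shoulder, and lift the coil straight up off the post. Carry it level to the empty pedestal of the curing board and set it there, centred and lying flat, then lower the lifter free, draw it out and put it back down flat on the worktop or its cardboard mat. Leave the coil already curing, the spouted can, the plaster mould and the pigment jar where they are.

Things in the scene. Friction and masses are not known exactly. Their poses are not given: they have to be found in the camera images.
- lifter: forked lifting tool, bare steel, loose, 0.18 kg, flat on the worktop's 3 mm cardboard mat. Origin: underside of the blade below the handle's axis; z up, x towards the tines. Blade 5 mm thick, x = -24 to 140 mm, 88 mm wide (52 mm at the handle); open slot 60 mm wide from x = 65 mm to the tips, tines 14 mm wide. Handle: upright wooden block 32 mm (x) by 24 mm (y), 5 to 83 mm above the underside
- lifter_slot (a point): middle of the lifter's slot at the level of the blade's upper face, 95 mm ahead of the handle's axis: the axis of mandrel, coil and pedestal belongs here while the lifter is under the coil
- coil: tacky ring coil of copper wire with four bands of lacing tape, loose, 92 mm outside, 37 mm bore, 28 mm high, 0.14 to 0.28 kg; it lies flat on the mandrel's shoulder with the post through its bore. Origin: centre of its underside, z along its axis
- mandrel: winding mandrel, fixed: round dark steel foot 130 mm across, 14 mm high; aluminium shoulder 48 mm across up to z = 36 mm, the coil's seat (22 mm gap between foot and coil, open all round); post 32 mm across with a chamfered end, up to 84 mm (end screw 89 mm). Nothing holds the coil down. Origin: centre of the underside on the worktop, z up along the post; yaw means nothing
- curing_board: plywood board 216 x 104 x 12 mm, fixed, with two white plastic pedestals, 48 mm across and 30 mm high, flat on top at 42 mm above the worktop, 115 mm apart. Origin: centre of its underside; x along its length. The pedestal at x = -57.5 mm carries the other coil, that at x = +57.5 mm is empty
- free_pedestal (a point): centre of the flat top of the empty pedestal, 42 mm above the worktop. (A glue gun hangs from above 0.52 m over the right side of the worktop, about x = 0.48 m, y = -0.36 m, and reaches 0.1 m round that: with the hand low down, keep it left of y = -0.25 m so that the wrist stays clear.)
- cured_coil: a second, equal coil that lies curing on the other pedestal; leave it alone. Origin: centre of its underside
- resin_can: tall square can with a bent spout, loose, 70 x 70 mm, 166 mm high to its shoulder and 266 mm with the spout; stands near the mandrel, leave it alone. Origin: centre of its underside
- plaster_mould: small plaster mould block bound with brown tape, loose, 92 mm (x) by 72 mm (y) by 78 mm high; stands near the mandrel, leave it alone. Origin: centre of its underside
- pigment_jar: small round screw-lid jar, loose, 61 mm across, 64 mm high; stands near the mandrel, leave it alone. Origin: centre of its underside
Not all that is in view belongs to the job. What is shaped like the coil but white is not meant.

How it is judged:
By the outcome, as a careful person would: the job done as asked, in the order asked, and still so for the second after the job is handed in, with the robot touching nothing.
It also fails if it takes over 72 s, if anything falls off the work surface, if the arm or the gripper's body presses on something with over 40 N, if the wrist force passes 120 N, or if a joint passes its speed limit or range.

## Working session

There is one attempt and no reset: what is moved stays moved. The work goes in short steps, Python scripts to look and compute and a tool call to move; the robot and the scene stay as the last step left them, time stands still between calls to the robot, and variables do not carry over. Pictures are saved under pics/ and viewed, at most 10 in all, crops included, and the job is handed in when it is done.

Besides the shell and the picture viewer there is one more tool, called after "Call:" by a JSON object that holds its "name" and its "arguments", one argument or row to a line. servo_tool: Moves the arm, as the interface text tells. Its arguments: {"type":"object","properties":{"translation":{"type":"array"},"turn":{"type":"array"},"grip":{"type":"number"},"grip_force":{"type":"number"}},"required":["translation","turn"]}

```bash
ls; mkdir -p pics
python3 - <<'E'
from plant import r, optics
import cv2,numpy as np
for n in("scene","top"):
    s=optics.snapshot(n); cv2.imwrite(f"pics/{n}0.png",cv2.resize(s["img"][:,:,::-1],(800,600)))
    np.savez(f"{n}0.npz",**s)
    print(n,s["mtx"].tolist(),(-s["R"].T@s["t"]).round(3),s["R"].round(3).tolist())
print(r.get_state())
E
```

```text
pics
scene [[452.2817815990114, 0.0, 249.69035583948934], [0.0, 452.2817815990114, 191.07922572913833], [0.0, 0.0, 1.0]] [-0.235  1.241  0.71 ] [[-0.833, -0.554, -0.005], [-0.228, 0.35, -0.909], [0.505, -0.755, -0.418]]
top [[389.2316040780483, 0.0, 263.8430811122666], [0.0, 389.2316040780483, 189.06023809076453], [0.0, 0.0, 1.0]] [0.245 0.197 1.274] [[-0.34, -0.941, -0.006], [-0.913, 0.331, -0.237], [0.225, -0.075, -0.971]]
{'clock': 0.1, 'q': array([-1.14221002,  0.68990175, -0.19455957,  1.56620481,  0.15731006,
        0.90251559, -0.21507793]), 'qd': array([-0.00063706, -0.00357399, -0.00197976, -0.00373823, -0.00163877,
        0.0007949 ,  0.00060079]), 'joint_torque': array([-1.07806936e-03, -5.28496349e+01, -1.27151079e+00, -1.53836185e+01,
       -5.27417532e-02,  1.86115183e-03,  3.56720238e-05]), 'tool_pos': array([0.24019078, 0.57640153, 0.23799961]), 'eef_rot': array([ 1.96049597e-01,  9.80593640e-01, -8.10176251e-04, -1.09553815e-04]), 'contact_force': array([-0.11882162,  0.42965909,  0.04706673]), 'moment': array([ 0.06537738,  0.01094363, -0.07019311]), 'finger_force': 0.0, 'opening': 1.0017050842636084}
```

View pics/scene0.png

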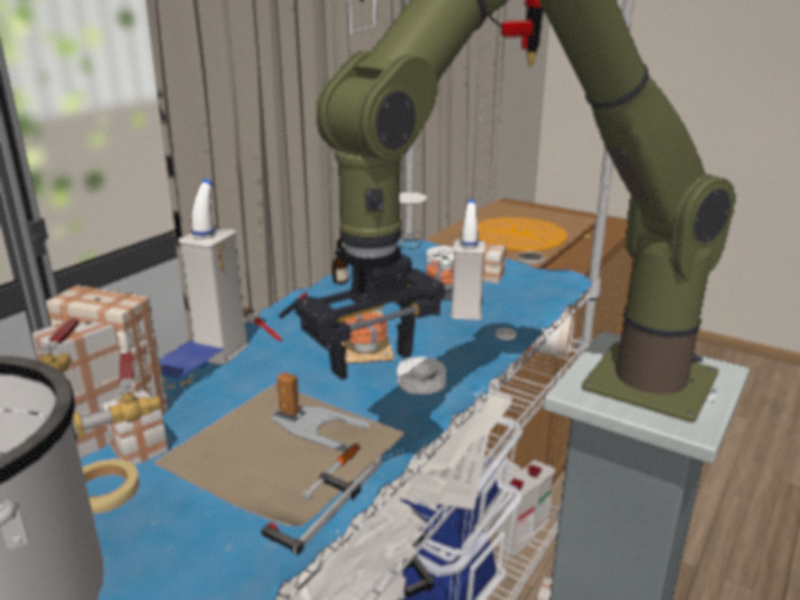

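View pics/top0.png

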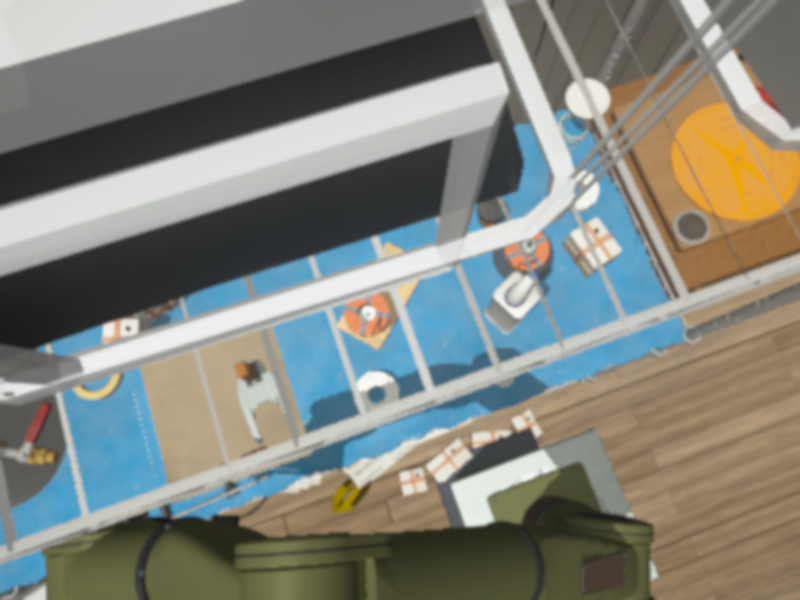

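The scene view shows the lifter on the mat (handle at 288,395; tines toward lower right) and the curing board behind the gripper (365,340). The top view shows the handle at (250,370), the cured coil at (368,313), the mandrel with its coil at (527,250), the can at (515,295), and the mould at (592,245). A rail partly hides the free pedestal near (400,265).

```bash
cat > h.py <<'E'
import numpy as np,cv2
def cloud(s):
    K=s["mtx"];z=s["z_map"];v,u=np.mgrid[:z.shape[0],:z.shape[1]]
    c=np.stack([(u-K[0,2])/K[0,0]*z,(v-K[1,2])/K[1,1]*z,z],-1)
    P=(c-s["t"])@s["R"]; P[z==0]=np.nan; return P
def uv(s,X):
    c=s["R"]@np.array(X)+s["t"];p=s["mtx"]@c;return p[:2]/p[2]
def ray(s,u,v,h):
    d=s["R"].T@np.linalg.solve(s["mtx"],[u,v,1]);o=-s["R"].T@s["t"];return o+d*(h-o[2])/d[2]
E
python3 - <<'E'
import numpy as np,cv2
from h import *
for n in("top","scene"):
    s=dict(np.load(n+"0.npz"));P=cloud(s);hsv=cv2.cvtColor(s["img"],cv2.COLOR_RGB2HSV)
    # colours at chosen pixels
    pts={"top":[(250,370),(262,392),(368,313),(545,245),(527,250),(515,295),(592,245),(405,265),(380,385),(490,213),(200,410),(300,120),(300,280)],"scene":[(288,395),(300,430),(365,330),(440,260),(365,355),(470,285),(420,375),(230,450)]}[n]
    for p in pts:
        u,v=int(p[0]*.64),int(p[1]*.64); print(n,p,hsv[v,u],P[v,u].round(3))
    H,S,V=cv2.split(hsv)
    m=((H<14)&(S>110)&(V>80)).astype(np.uint8); k,l,st,c=cv2.connectedComponentsWithStats(m)
    for i in range(1,k):
        if st[i,4]>40:
            q=P[l==i];q=q[~np.isnan(q[:,0])];print(n,"orange",(c[i]/.64).round(),st[i,4],np.median(q,0).round(3),np.percentile(q[:,2],[5,95]).round(3))
E
```

```text
top (250, 370) [14 82 81] [0.496 0.461 0.052]
top (262, 392) [ 51   9 210] [0.454 0.461 0.011]
top (368, 313) [ 50   4 214] [0.527 0.202 0.043]
top (545, 245) [ 10 141 234] [ 0.537 -0.193  0.061]
top (527, 250) [ 60  13 208] [ 0.531 -0.148  0.083]
top (515, 295) [ 33  10 222] [ 0.429 -0.055  0.225]
top (592, 245) [ 17  19 185] [0.295 0.104 1.04 ]
top (405, 265) [ 60   1 239] [0.3   0.181 1.083]
top (380, 385) [ 35   7 225] [0.381 0.226 0.027]
top (490, 213) [ 21  17 104] [ 0.639 -0.11   0.065]
top (200, 410) [ 19  69 182] [0.461 0.593 0.   ]
top (300, 120) [ 60   2 154] [0.301 0.198 1.183]
top (300, 280) [100 135 199] [0.654 0.315 0.005]
top orange [765.  95.] 61 [ 0.486 -0.342  0.611] [-0.032  1.053]
top orange [543. 251.] 85 [ 0.523 -0.184  0.062] [0.012 0.066]
top orange [518. 263.] 61 [ 0.517 -0.128  0.062] [0.053 0.066]
top orange [380. 303.] 93 [0.533 0.17  0.068] [0.012 0.072]
top orange [352. 321.] 92 [0.516 0.236 0.069] [0.066 0.072]
top orange [375. 326.] 108 [0.49  0.196 0.069] [0.061 0.073]
top orange [ 38. 422.] 166 [0.49  0.77  0.256] [0.252 0.26 ]
scene (288, 395) [ 13
[... 321 characters left out ...]
 [0.357 0.261 0.026]
scene (230, 450) [ 17  67 152] [0.511 0.6   0.004]
scene orange [517.  29.] 149 [ 0.472 -0.349  0.596] [0.558 0.612]
scene orange [446. 276.] 56 [ 0.516 -0.122  0.056] [0.042 0.065]
scene orange [ 64. 328.] 118 [0.645 0.753 0.256] [0.203 0.258]
scene orange [380. 330.] 66 [0.48  0.204 0.065] [0.043 0.071]
scene orange [360. 336.] 128 [0.502 0.243 0.06 ] [0.045 0.311]
scene orange [126. 365.] 96 [0.484 0.776 0.257] [0.256 0.258]
scene orange [284. 380.] 47 [0.495 0.48  0.083] [0.069 0.087]
scene orange [289. 401.] 83 [0.48  0.479 0.039] [0.018 0.074]
scene orange [143. 442.] 73 [0.605 0.694 0.033] [0.017 0.065]
scene orange [347. 454.] 76 [0.332 0.518 0.017] [0.012 0.02 ]
```

Run:
```python
import numpy as np,cv2
from h import *
# grid: x 0.25..0.85 (up), y 0.65..-0.35 (left->right), 1.25mm/px
r=.00125;W=int(1.0/r);Hh=int(.6/r);img=np.zeros((Hh,W,3),np.uint8);best=np.full((Hh,W),-1.)
pts=[]
for n in("top","scene"):
    s=dict(np.load(n+"0.npz"));P=cloud(s).reshape(-1,3);C=s["img"].reshape(-1,3)
    ok=(P[:,2]>-.02)&(P[:,2]<.3);P=P[ok];C=C[ok]
    i=((.85-P[:,0])/r).astype(int);j=((.65-P[:,1])/r).astype(int)
    o=(i>=1)&(i<Hh-1)&(j>=1)&(j<W-1)
    for a,b,z,c in zip(i[o],j[o],P[o,2],C[o]):
        w=best[a-1:a+2,b-1:b+2];m=z>w;w[m]=z;img[a-1:a+2,b-1:b+2][m]=c
for y in np.arange(-.3,.7,.1):cv2.line(img,(int((.65-y)/r),0),(int((.65-y)/r),Hh),(90,90,90),1)
for x in np.arange(.3,.9,.1):cv2.line(img,(0,int((.85-x)/r)),(W,int((.85-x)/r)),(90,90,90),1)
cv2.imwrite("pics/map.png",img[:,:,::-1]);np.save("hm.npy",best)
```

```text
(no output)
```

View pics/map.png

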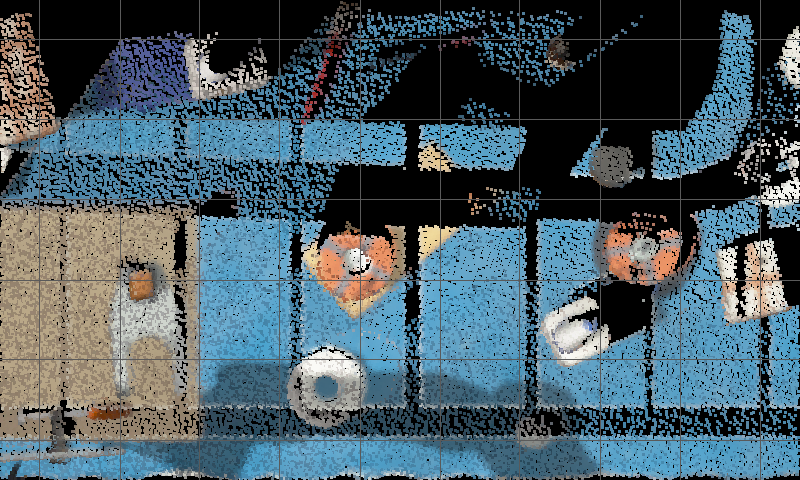

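The map gives approximate positions: handle (0.494,0.474) with tines toward −x, cured coil (0.52,0.205), coil (0.54,-0.155), can (0.437,-0.07), jar (0.644,-0.115) and mould (0.50,-0.30). The board is diagonal, with its free end up and to the right. I'll write a planner and fly to a wrist view of the pedestal and mandrel.

```bash
cat >> h.py <<'E'
from scipy.spatial.transform import Rotation as Ro
def plan(x,y,z,az,st=None,n=None,vmax=.05,wmax=.15):
    """tool down, tool y at azimuth az (deg): per-row shift/turn from current pose"""
    from plant import r
    s=st or r.get_state();M=Ro.from_quat(s["eef_rot"]).as_matrix()
    T=np.c_[[-np.sin(np.radians(az)),np.cos(np.radians(az)),0],[np.cos(np.radians(az)),np.sin(np.radians(az)),0],[0,0,-1]]
    d=M.T@(np.array([x,y,z])-s["tool_pos"]);w=Ro.from_matrix(M.T@T).as_rotvec()
    a0=np.degrees(np.arctan2(M[1,1],M[0,1]))
    print("pos",s["tool_pos"].round(4),"yaz",a0.round(2),"q",s["q"].round(2),"t",round(s["clock"],2),"F",s["contact_force"].round(1))
    print("tool shift",d.round(4),"turn",w.round(4),"rows>=",max(np.abs(d).max()/vmax,np.abs(w).max()/wmax).round(1))
E
python3 - <<'E'
from plant import r,optics
import cv2
from h import *
plan(.24,.577,.44,67.4)
plan(.52,.05,.44,67.4)
s=optics.snapshot("wrist");M=Ro.from_quat(r.get_state()["eef_rot"]).as_matrix();tp=r.get_state()["tool_pos"]
o=-s["R"].T@s["t"];print("cam in tool",(M.T@(o-tp)).round(3),"R",(s["R"]@M).round(3).tolist(),s["mtx"][0,0])
E
```

```text
pos [0.2402 0.5764 0.238 ] yaz 67.39 q [-1.14  0.69 -0.19  1.57  0.16  0.9  -0.22] t 0.1 F [-0.1  0.4  0. ]
tool shift [ 4.00e-04  1.00e-04 -2.02e-01] turn [-0.0016  0.0001 -0.0002] rows>= 4.0
pos [0.2402 0.5764 0.238 ] yaz 67.39 q [-1.14  0.69 -0.19  1.57  0.16  0.9  -0.22] t 0.1 F [-0.1  0.4  0. ]
tool shift [-0.4607 -0.3787 -0.2013] turn [-0.0016  0.0001 -0.0002] rows>= 9.2
cam in tool [ 0.073  0.001 -0.146] R [[-0.001, 1.0, 0.001], [-0.957, -0.001, -0.29], [-0.29, -0.001, 0.957]] 315.0322664976056
```

Call:
{"name": "servo_tool", "arguments": {
  "translation": [
    [0,0,-0.05],
    [0,0,-0.05],
    [-0.05,-0.04,-0.05],
    [-0.06,-0.05,-0.05],
    [-0.06,-0.05,0],
    [-0.06,-0.05,0],
    [-0.06,-0.05,0],
    [-0.06,-0.05,0],
    [-0.06,-0.05,0],
    [-0.05,-0.04,0]
  ],
  "turn": [
    [0,0,0],
    [0,0,0],
    [0,0,0],
    [0,0,0],
    [0,0,0],
    [0,0,0],
    [0,0,0],
    [0,0,0],
    [0,0,0],
    [0,0,0]
  ]
}}

```text
clock: 1.4
tool_pos: [0.4635, 0.1533, 0.4109]
eef_rot: [0.196, 0.981, 0.0, 0.0]
contact_force: [0.9, 0.0, 0.8]
opening: 1.0
finger_force: 0.0
```

Call:
{"name": "servo_tool", "arguments": {
  "translation": [
    [0,0,0],
    [0,0,0]
  ],
  "turn": [
    [0,0,0],
    [0,0,0]
  ]
}}

```text
clock: 1.65
tool_pos: [0.4627, 0.1558, 0.4107]
eef_rot: [0.196, 0.981, 0.0, -0.0]
contact_force: [-0.8, 1.4, 0.9]
opening: 1.001
finger_force: 0.0
```

Run:
```python
from plant import r,optics
import cv2
from h import *
s=optics.snapshot("wrist");np.savez("w1.npz",**s);cv2.imwrite("pics/w1.png",cv2.resize(s["img"][:,:,::-1],(800,600)))
print(r.get_state()["tool_pos"],r.get_state()["clock"])
```

```text
[0.46240735 0.15664661 0.41075083] 1.7
```

View pics/w1.png

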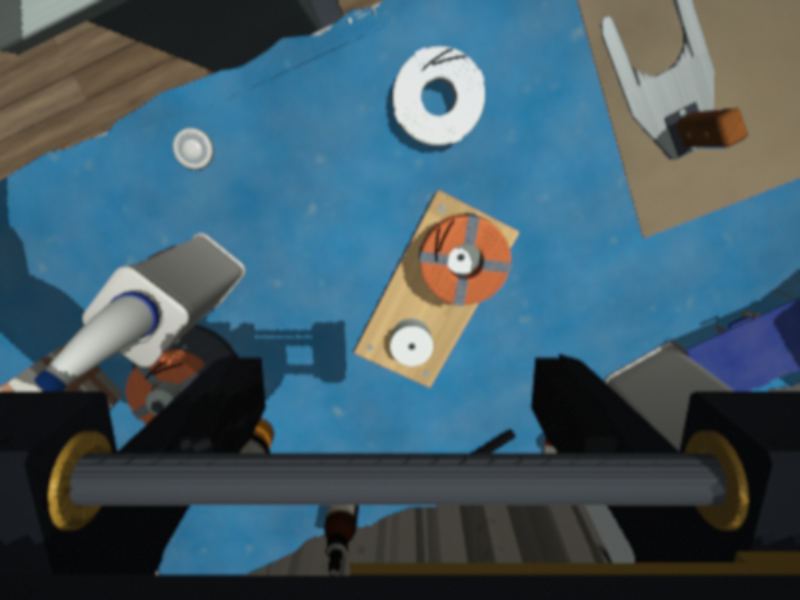

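The wrist view shows the board clearly: free pedestal at (411,343), cured coil at (465,260), board corners (440,190), (519,235), (430,387), (356,350). The lifter is at upper right and the mandrel coil at lower left, half hidden. Measuring now.

Run:
```python
from h import *
from scipy.optimize import least_squares
s=dict(np.load("w1.npz"));P=cloud(s);hsv=cv2.cvtColor(s["img"],cv2.COLOR_RGB2HSV);H,S,V=cv2.split(hsv)
def comp(m,p):
    k,l,st,c=cv2.connectedComponentsWithStats(m.astype(np.uint8));u,v=int(p[0]*.64),int(p[1]*.64);i=l[v,u];return l==i
m=comp((S<40)&(V>150),(400,335));M=cv2.findContours(m.astype(np.uint8),0,1)[0][0];e=cv2.fitEllipse(M)
q=P[m];print("ped",np.array(e[0])/.64,e[1],"ray",ray(s,*e[0],.042).round(4),"cloud",np.nanmedian(q,0).round(4))
m=((H<14)&(S>110));yy,xx=np.mgrid[:384,:512];m&=(abs(xx/.64-465)<55)&(abs(yy/.64-260)<55)
c=cv2.convexHull(np.argwhere(m)[:,::-1].astype(np.int32).reshape(-1,1,2));e=cv2.fitEllipse(c);print("cured ray",ray(s,*e[0],.070).round(4))
for p in[(440,190),(519,235),(430,387),(356,350)]:print("corner",ray(s,p[0]*.64,p[1]*.64,.012).round(4))
# circle fits on clouds
def circ(pts,R):
    f=lambda a:np.hypot(pts[:,0]-a[0],pts[:,1]-a[1])-R
    return least_squares(f,pts.mean(0),loss="soft_l1",f_scale=.002).x
for n in("top0","scene0","w1"):
    s=dict(np.load(n+".npz"));P=cloud(s).reshape(-1,3)
    hv=cv2.cvtColor(s["img"],cv2.COLOR_RGB2HSV).reshape(-1,3)
    for nm,c in(("cured",(.522,.205)),("coil",(.54,-.155))):
        zt=.070 if nm=="cured" else .064
        o=(np.hypot(P[:,0]-c[0],P[:,1]-c[1])<.06)&(abs(P[:,2]-zt)<.008)
        q=P[o];
        if len(q)<30:print(n,nm,len(q));continue
        h=q[:,:2];ce,rad=cv2.minEnclosingCircle(h.astype(np.float32))
        # outer boundary per angle
        a=np.degrees(np.arctan2(*(h-ce).T[::-1]))//10;d=np.hypot(*(h-ce).T)
        out=np.array([h[a==k][d[a==k].argmax()] for k in np.unique(a)])
        print(n,nm,len(q),"med z",np.median(q[:,2]).round(4),"minenc",np.round(ce,4),round(rad,4),"fit",circ(out,.046).round(4),len(out))
    o=(np.hypot(P[:,0]-.54,P[:,1]+.155)<.05)&(P[:,2]>.075)&(P[:,2]<.1);q=P[o];print(n,"post",len(q),np.median(q,0).round(4) if len(q) else "")
    # lifter handle top
    o=(abs(P[:,0]-.49)<.05)&(abs(P[:,1]-.475)<.05)&(P[:,2]>.078)&(P[:,2]<.095);q=P[o]
    if len(q)>5:
        rc=cv2.minAreaRect(q[:,:2].astype(np.float32)*1000);print(n,"handle top",len(q),np.median(q,0).round(4),rc)
    o=(abs(P[:,0]-.43)<.13)&(abs(P[:,1]-.475)<.07)&(P[:,2]>.0045)&(P[:,2]<.016)&(hv[:,1]<32);q=P[o]
    if len(q)>20:
        rc=cv2.minAreaRect(q[:,:2].astype(np.float32)*1000);print(n,"blade",len(q),np.median(q,0).round(4),rc)
```

```text
ped [411.04998589 344.7155714 ] (25.16238021850586, 26.935157775878906) ray [0.6005 0.1151 0.042 ] cloud [0.6004 0.1152 0.0423]
cured ray [0.5232 0.2034 0.07  ]
corner [0.4566 0.2087 0.012 ]
corner [0.5366 0.2722 0.012 ]
corner [0.6732 0.1113 0.012 ]
corner [0.5934 0.0476 0.012 ]
top0 cured 488 med z 0.069 minenc [0.5226 0.2056] 0.0465 fit [0.5217 0.2052] 36
top0 coil 330 med z 0.0629 minenc [ 0.5414 -0.1553] 0.047 fit [ 0.5411 -0.155 ] 27
top0 post 64 [ 0.5385 -0.1555  0.0829]
top0 handle top 79 [0.4949 0.4724 0.084 ] ((495.3357238769531, 472.9589538574219), (30.997472763061523, 24.23225212097168), 10.641950607299805)
top0 blade 552 [0.4511 0.475  0.0077] ((408.7714538574219, 460.8615417480469), (117.67764282226562, 239.98135375976562), 79.69762420654297)
scene0 cured 193 med z 0.0683 minenc [0.5207 0.2044] 0.0501 fit [0.5148 0.2051] 32
scene0 coil 133 med z 0.0625 minenc [ 0.5428 -0.1495] 0.0469 fit [ 0.5396 -0.1537] 31
scene0 post 33 [ 0.536  -0.1503  0.081 ]
scene0 handle top 70 [0.4913 0.4761 0.0835] ((494.36572265625, 472.946533203125), (31.400623321533203, 24.275188446044922), 5.930948257446289)
scene0 blade 688 [0.4427 0.4791 0.0075] ((413.20806884765625, 465.18658447265625), (115.20919799804688, 195.6651153564453), 76.25224304199219)
w1 cured 2225 med z 0.0701 minenc [0.5264 0.2038] 0.0471 fit [0.5258 0.2039] 36
w1 coil 997 med z 0.0644 minenc [ 0.5403 -0.1575] 0.0473 fit [ 0.543  -0.1572] 24
w1 post 210 [ 0.5373 -0.1536  0.084 ]
w1 handle top 420 [0.4973 0.4686 0.0853] ((497.96209716796875, 470.4698486328125), (31.66261100769043, 23.61176109313965), 4.649623870849609)
w1 blade 3086 [0.4468 0.4608 0.0081] ((446.038330078125, 465.0373229980469), (172.59678649902344, 92.13108825683594), 2.981858968734741)
```

Run:
```python
from h import *
plan(.46,.53,.28,4)
```

```text
pos [0.4624 0.1566 0.4108] yaz 67.51 q [-0.33  0.32 -0.12  1.69  0.04  1.14  0.71] t 1.7 F [-0.1  0.1  0. ]
tool shift [0.1449 0.344  0.1311] turn [-1.0000e-04 -1.2000e-03  1.1084e+00] rows>= 7.4
```

Call:
{"name": "servo_tool", "arguments": {
  "translation": [
    [0.02,0.05,0.02],
    [0.02,0.05,0.02],
    [0.02,0.05,0.02],
    [0.02,0.05,0.02],
    [0.02,0.05,0.02],
    [0.02,0.05,0.02],
    [0.025,0.044,0.01],
    [0,0,0],
    [0,0,0],
    [0,0,0]
  ],
  "turn": [
    [0,0,0],
    [0,0,0],
    [0,0,0],
    [0,0,0],
    [0,0,0],
    [0,0,0],
    [0,0,0],
    [0,0,0.16],
    [0,0,0.16],
    [0,0,0.16]
  ]
}}

```text
clock: 2.95
tool_pos: [0.459, 0.5306, 0.2804]
eef_rot: [0.424, 0.906, -0.0, -0.001]
contact_force: [0.0, 0.1, -0.4]
opening: 1.001
finger_force: 0.0
```

Call:
{"name": "servo_tool", "arguments": {
  "translation": [
    [0,0,0],
    [0,0,0],
    [0,0,0],
    [0,0,0],
    [0,0,0],
    [0,0,0]
  ],
  "turn": [
    [0,0,0.16],
    [0,0,0.16],
    [0,0,0.16],
    [0,0,0.148],
    [0,0,0],
    [0,0,0]
  ],
  "grip": 0.7
}}

```text
clock: 3.7
tool_pos: [0.4603, 0.5295, 0.2807]
eef_rot: [0.681, 0.732, -0.0, -0.0]
contact_force: [-0.3, -1.0, -0.5]
opening: 0.697
finger_force: 0.0
```

Run:
```python
from plant import r,optics
from h import *
s=optics.snapshot("wrist");np.savez("w2.npz",**s);cv2.imwrite("pics/w2.png",cv2.resize(s["img"][:,:,::-1],(640,480)))
P=cloud(s).reshape(-1,3);hv=cv2.cvtColor(s["img"],cv2.COLOR_RGB2HSV).reshape(-1,3)
o=(abs(P[:,0]-.49)<.04)&(abs(P[:,1]-.47)<.04)&(P[:,2]>.080)&(P[:,2]<.095);q=P[o]
print("top",len(q),np.median(q,0).round(4),cv2.minAreaRect(q[:,:2].astype(np.float32)*1000))
o=(abs(P[:,0]-.43)<.13)&(abs(P[:,1]-.475)<.07)&(P[:,2]>.0055)&(P[:,2]<.014)&(hv[:,1]<32);q=P[o]
print("blade",len(q),np.median(q,0).round(4),cv2.minAreaRect(q[:,:2].astype(np.float32)*1000))
m=(o.reshape(384,512)*255).astype(np.uint8);m=cv2.morphologyEx(m,cv2.MORPH_OPEN,np.ones((3,3)));cv2.imwrite("pics/m2.png",m)
q=cloud(s)[m>0];print("blade opened",cv2.minAreaRect(q[:,:2].astype(np.float32)*1000))
plan(.5,.47,.2,4)
```

```text
top 505 [0.4975 0.474  0.0859] ((498.0526428222656, 472.5636901855469), (31.652307510375977, 24.108728408813477), 8.790346145629883)
blade 3627 [0.4466 0.4781 0.0085] ((417.36346435546875, 464.09930419921875), (114.2479476928711, 200.49945068359375), 75.4406509399414)
blade opened ((439.8639221191406, 466.53887939453125), (163.10772705078125, 88.86974334716797), 5.544632911682129)
pos [0.4607 0.5292 0.2808] yaz 4.09 q [-1.    0.77  0.17  1.26 -0.13  1.13 -0.75] t 3.75 F [ 0.4  0.2 -0.6]
tool shift [-0.0619  0.035   0.0808] turn [-0.0005 -0.0003  0.0016] rows>= 1.6
```

View pics/w2.png

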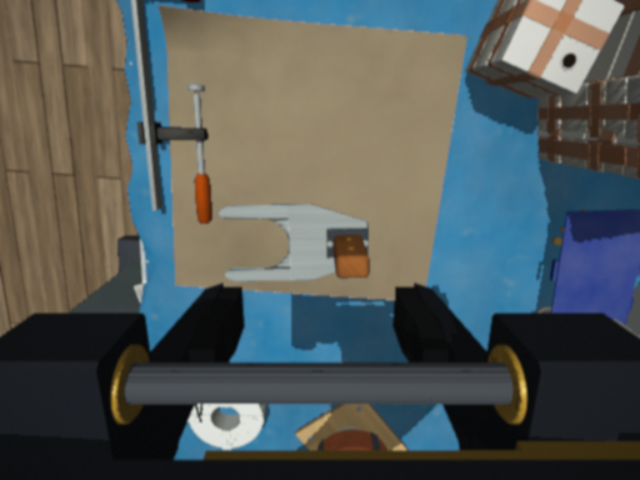

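Blade rectangle is 163x89 mm (164x88 given), lifter azimuth is 185.5°, and the handle is at (0.498,0.4725), with both estimates agreeing. The view shows the handle at (350,255) and the tines pointing left. Going to grasp.

Call:
{"name": "servo_tool", "arguments": {
  "translation": [
    [-0.03,0.016,0.02],
    [-0.029,0.017,0.03],
    [0,0,0.04],
    [0,0,0.03],
    [0,0,0]
  ],
  "turn": [
    [0,0,0],
    [0,0,-0.025],
    [0,0,0],
    [0,0,0],
    [0,0,0]
  ]
}}

```text
clock: 4.38
tool_pos: [0.4969, 0.4709, 0.1585]
eef_rot: [0.673, 0.74, -0.003, -0.001]
contact_force: [-0.5, -0.4, -0.1]
opening: 0.7
finger_force: 0.0
```

Run:
```python
from h import *
plan(.498,.4725,.041,5.5)
```

```text
pos [0.4969 0.4709 0.1585] yaz 5.4 q [-0.89  0.87  0.13  1.44 -0.14  0.85 -0.62] t 4.38 F [-0.5 -0.4 -0.1]
tool shift [0.0018 0.0018 0.1175] turn [-0.0046  0.0029 -0.0017] rows>= 2.3
```

Call:
{"name": "servo_tool", "arguments": {
  "translation": [
    [0.001,0.001,0.03],
    [0.0005,0.0005,0.03],
    [0,0,0.03],
    [0,0,0.02],
    [0,0,0.007],
    [0,0,0]
  ],
  "turn": [
    [0,0,0],
    [0,0,0],
    [0,0,0],
    [0,0,0],
    [0,0,0],
    [0,0,0]
  ]
}}

```text
clock: 5.12
tool_pos: [0.5003, 0.474, 0.0445]
eef_rot: [0.673, 0.739, 0.001, 0.0]
contact_force: [-0.2, -0.7, 0.7]
opening: 0.702
finger_force: 0.0
```

Call:
{"name": "servo_tool", "arguments": {
  "translation": [
    [0,0,0],
    [0,0,0],
    [0,0,0],
    [0,0,0],
    [0,0,0],
    [0,0,0]
  ],
  "turn": [
    [0,0,0],
    [0,0,0],
    [0,0,0],
    [0,0,0],
    [0,0,0],
    [0,0,0]
  ],
  "grip": 0.2,
  "grip_force": 55
}}

```text
clock: 5.88
tool_pos: [0.499, 0.4738, 0.0443]
eef_rot: [0.673, 0.739, -0.0, -0.001]
contact_force: [-3.8, -1.8, 5.5]
opening: 0.355
finger_force: 55.0
```

Call:
{"name": "servo_tool", "arguments": {
  "translation": [
    [0,0,0],
    [0,0,0],
    [0,0,-0.02],
    [0,0,-0.03],
    [0,0,-0.04],
    [0,0,-0.04],
    [0,0,-0.04],
    [0,0,-0.03],
    [0,0,0],
    [0,0,0]
  ],
  "turn": [
    [0,0,0],
    [0,0,0],
    [0,0,0],
    [0,0,0],
    [0,0,0],
    [0,0,0],
    [0,0,0],
    [0,0,0],
    [0,0,0],
    [0,0,0]
  ]
}}

```text
clock: 7.12
tool_pos: [0.4994, 0.4729, 0.2428]
eef_rot: [0.674, 0.739, -0.001, 0.0]
contact_force: [0.1, 0.4, -3.0]
opening: 0.357
finger_force: 55.0
```

Run:
```python
from plant import r,optics
from h import *
s=optics.snapshot("wrist");np.savez("w3.npz",**s)
P=cloud(s).reshape(-1,3);hv=cv2.cvtColor(s["img"],cv2.COLOR_RGB2HSV)
st=r.get_state();M=Ro.from_quat(st["eef_rot"]).as_matrix();Q=(P-st["tool_pos"])@M  # tool coords
o=(hv.reshape(-1,3)[:,1]<40)&(abs(Q[:,0])<.06)&(Q[:,1]<.03)&(Q[:,1]>-.16)&(Q[:,2]>.02)&(Q[:,2]<.06)
m=cv2.morphologyEx((o.reshape(384,512)*255).astype(np.uint8),cv2.MORPH_OPEN,np.ones((3,3)));cv2.imwrite("pics/m3.png",cv2.hconcat([s["img"][:,:,::-1],cv2.cvtColor(m,8)])[:,:,:])
q=Q[m.ravel()>0];print(len(q),cv2.minAreaRect(q[:,:2].astype(np.float32)*1000))
A=np.c_[q,np.ones(len(q))];print("z=ax+by+c",np.linalg.lstsq(A[:,[0,1,3]],q[:,2],rcond=None)[0].round(4))
plan(.58,.10,.25,84)
```

```text
12952 ((-0.09889984130859375, -55.8883056640625), (163.94586181640625, 85.4510726928711), 89.96739959716797)
z=ax+by+c [ 0.0071 -0.0102  0.0344]
pos [0.4991 0.4728 0.2422] yaz 5.32 q [-0.9   0.78  0.15  1.36 -0.13  1.02 -0.63] t 7.17 F [-0.1  0.4 -2.7]
tool shift [-0.3787  0.0459 -0.0072] turn [-3.3000e-03  1.0000e-04 -1.3732e+00] rows>= 9.2
```

View pics/m3.png

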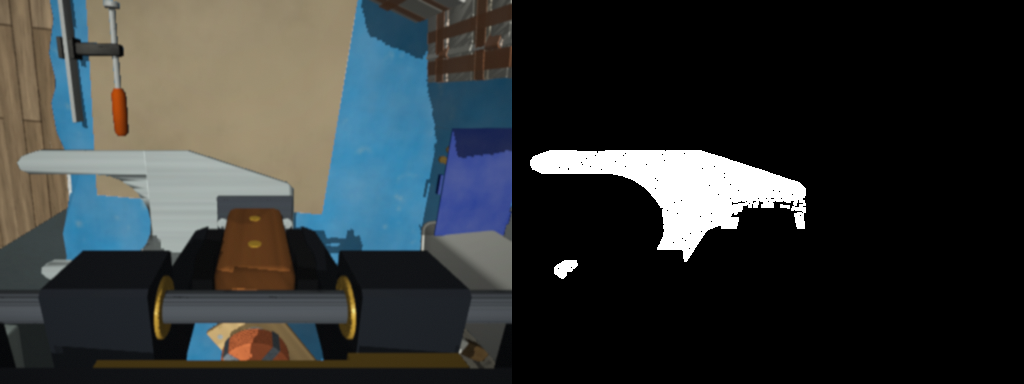

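Run:
```python
from h import *
A=np.concatenate([cloud(dict(np.load(n+".npz"))).reshape(-1,3) for n in("top0","scene0","w1")])
c=np.array([.5405,-.156])
A=A[~np.isnan(A[:,0])]
can=A[(abs(A[:,0]-.43)<.1)&(abs(A[:,1]+.07)<.1)&(A[:,2]>.09)&(A[:,2]<.3)]
jar=A[(np.hypot(A[:,0]-.644,A[:,1]+.115)<.05)&(A[:,2]>.03)&(A[:,2]<.08)]
for a in(78,82,86,90,94):
    u=np.array([np.cos(np.radians(a)),np.sin(np.radians(a))]);n=np.array([-u[1],u[0]])
    o=[]
    for q in(can[can[:,2]<.17],can[can[:,2]>.17],jar):
        d=(q[:,:2]-c)@n; o.append(np.percentile(d,[1,99]).round(3))
    print(a,*o)
print(np.percentile(can,[1,99],axis=0).round(3),np.percentile(jar,[1,99],axis=0).round(3))
plan(.5575,.048,.25,85)
```

```text
78 [0.078 0.161] [0.103 0.143] [-0.114 -0.066]
82 [0.074 0.156] [0.099 0.138] [-0.118 -0.071]
86 [0.069 0.151] [0.094 0.132] [-0.121 -0.074]
90 [0.064 0.144] [0.089 0.126] [-0.124 -0.077]
94 [0.058 0.137] [0.083 0.119] [-0.127 -0.079]
[[ 0.397 -0.106  0.093]
 [ 0.476 -0.033  0.264]] [[ 0.617 -0.138  0.051]
 [ 0.665 -0.088  0.068]]
pos [0.4991 0.4728 0.2422] yaz 5.32 q [-0.9   0.78  0.15  1.36 -0.13  1.02 -0.63] t 7.17 F [-0.1  0.4 -2.7]
tool shift [-0.4283  0.0187 -0.007 ] turn [-3.3000e-03  1.0000e-04 -1.3907e+00] rows>= 9.3
```

Run:
```python
from h import *
A=np.concatenate([cloud(dict(np.load(n+".npz"))).reshape(-1,3) for n in("top0","scene0","w1")])
A=A[~np.isnan(A[:,0])];c=np.array([.5405,-.156])
q=A[(abs(A[:,0]-.43)<.1)&(abs(A[:,1]+.07)<.1)]
for z in np.arange(.09,.28,.02):
    p=q[abs(q[:,2]-z)<.01]
    if len(p)>4:print(z.round(2),len(p),np.percentile(p[:,:2],[2,98],axis=0).round(3).tolist())
s=q[(q[:,2]>.17)&(q[:,2]<.3)][:,:2]
b=q[(q[:,2]>.10)&(q[:,2]<.17)][:,:2]
for a in(72,76,80,84):
    u=np.array([np.cos(np.radians(a)),np.sin(np.radians(a))]);n=np.array([-u[1],u[0]])
    cam=[c+(.093+k)*u+.073*n for k in np.linspace(0,.112,8)]
    print(a,"spout to cam",min(np.sort(np.hypot(*(s-k).T))[5] for k in cam).round(3),"body side",np.percentile((b-c)@n,1).round(3))
```

```text
0.09 446 [[0.397, -0.157], [0.529, -0.033]]
0.11 455 [[0.397, -0.076], [0.476, -0.033]]
0.13 496 [[0.397, -0.076], [0.475, -0.034]]
0.15 457 [[0.396, -0.064], [0.456, -0.033]]
0.17 1998 [[0.399, -0.108], [0.476, -0.034]]
0.19 522 [[0.414, -0.071], [0.451, -0.045]]
0.21 555 [[0.417, -0.068], [0.449, -0.049]]
0.23 651 [[0.422, -0.075], [0.449, -0.055]]
0.25 664 [[0.429, -0.087], [0.452, -0.066]]
0.27 167 [[0.438, -0.095], [0.451, -0.081]]
72 spout to cam 0.05 body side 0.083
76 spout to cam 0.042 body side 0.079
80 spout to cam 0.034 body side 0.075
84 spout to cam 0.026 body side 0.071
```

Call:
{"name": "servo_tool", "arguments": {
  "translation": [
    [-0.03,0.004,-0.01],
    [-0.045,0.005,-0.01],
    [-0.05,0.006,0],
    [-0.05,0.006,0],
    [-0.05,0.006,0],
    [-0.05,0.006,0],
    [-0.05,0.006,0],
    [-0.05,0.006,0],
    [-0.04,0.004,0],
    [-0.0215,0.002,0]
  ],
  "turn": [
    [0,0,0],
    [0,0,0],
    [0,0,0],
    [0,0,0],
    [0,0,0],
    [0,0,0],
    [0,0,0],
    [0,0,0],
    [0,0,0],
    [0,0,0]
  ]
}}

```text
clock: 8.43
tool_pos: [0.5906, 0.0401, 0.2623]
eef_rot: [0.675, 0.738, -0.002, -0.0]
contact_force: [-0.7, -0.1, -0.9]
opening: 0.357
finger_force: 55.0
```

Call:
{"name": "servo_tool", "arguments": {
  "translation": [
    [0,0,0],
    [0,0,0],
    [0,0,0],
    [0,0,0],
    [0,0,0],
    [0,0,0],
    [0,0,0],
    [0,0,0],
    [0,0,0],
    [0,0,0]
  ],
  "turn": [
    [0,0,-0.1],
    [0,0,-0.16],
    [0,0,-0.16],
    [0,0,-0.16],
    [0,0,-0.16],
    [0,0,-0.16],
    [0,0,-0.16],
    [0,0,-0.12],
    [0,0,-0.053],
    [0,0,0]
  ]
}}

```text
clock: 9.68
tool_pos: [0.5904, 0.0435, 0.2624]
eef_rot: [0.122, 0.992, -0.0, -0.001]
contact_force: [-0.0, -0.3, -2.2]
opening: 0.358
finger_force: 55.0
```

Run:
```python
from plant import r,optics
from h import *
s=optics.snapshot("wrist");np.savez("w4.npz",**s);cv2.imwrite("pics/w4.png",cv2.resize(s["img"][:,:,::-1],(640,480)))
plan(.590,.043,.10,76)
```

```text
pos [0.5905 0.0435 0.2627] yaz 75.91 q [-0.    0.62 -0.25  1.64  0.19  0.91  1.  ] t 9.72 F [ 0.4 -0.2 -2.7]
tool shift [ 0.     -0.0005  0.1627] turn [-0.0006 -0.0022 -0.0016] rows>= 3.3
```

View pics/w4.png

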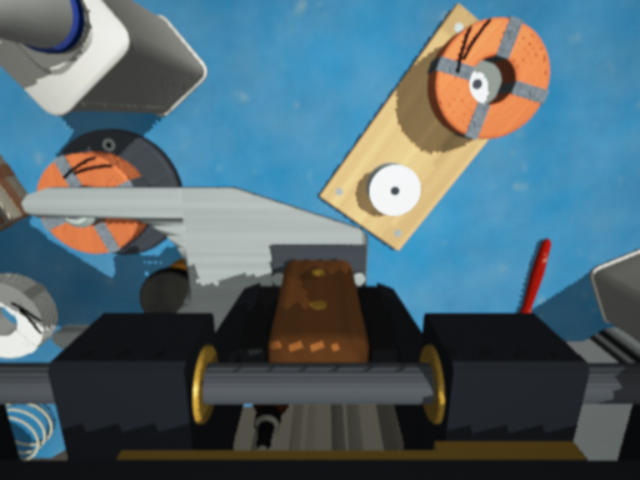

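The wrist view shows the coil at (90,200) under the tine's line of sight, the foot around it, and the can at upper left, clear of the blade. The free pedestal is at (395,190). Refining both centres.

Run:
```python
from h import *
from scipy.optimize import least_squares
s=dict(np.load("w4.npz"));P=cloud(s);hv=cv2.cvtColor(s["img"],cv2.COLOR_RGB2HSV);H,S,V=cv2.split(hv)
m=(H<14)&(S>110)&(abs(P[:,:,2]-.06)<.012)&(np.hypot(P[:,:,0]-.54,P[:,:,1]+.155)<.06)
top=P[m&(P[:,:,2]>.058)];h=top[:,:2]
for it,c in enumerate([np.array([.5405,-.156])]*1):
    for _ in range(6):
        d=h-c;a=np.degrees(np.arctan2(d[:,1],d[:,0]))//8;rr=np.hypot(*d.T)
        E=np.array([h[a==k][rr[a==k].argmax()] for k in np.unique(a)])
        E=E[abs(np.hypot(*(E-c).T)-.046)<.004]
        c=least_squares(lambda x:np.hypot(*(E-x).T)-.046,c,loss="soft_l1",f_scale=.001).x
    print("coil",c.round(4),len(E),np.percentile(top[:,2],50).round(4))
m=((S<40)&(V>150)).astype(np.uint8);k,l,st,_=cv2.connectedComponentsWithStats(m);i=l[int(185*.8),int(383*.8)]
cn=cv2.findContours((l==i).astype(np.uint8),0,1)[0];e=cv2.fitEllipse(max(cn,key=len));print("ped",e,ray(s,*e[0],.042).round(4))
foot=P[(abs(P[:,:,2]-.014)<.004)&(V<90)&(np.hypot(P[:,:,0]-.54,P[:,:,1]+.155)<.075)];print("foot",len(foot),np.round(cv2.minEnclosingCircle(foot[:,:2].astype(np.float32)*1000),1) if 0 else cv2.minEnclosingCircle(foot[:,:2].astype(np.float32)*1000))
cu=P[(abs(P[:,:,2]-.07)<.006)&(np.hypot(P[:,:,0]-.526,P[:,:,1]-.204)<.06)];print("cured",cv2.minEnclosingCircle(cu[:,:2].astype(np.float32)*1000))
```

```text
coil [ 0.5429 -0.1563] 34 0.0641
ped ((315.2838134765625, 151.45225524902344), (40.060882568359375, 41.77649688720703), 36.192955017089844) [0.6009 0.1145 0.042 ]
foot 2244 ((542.572509765625, -157.0463409423828), 64.93510437011719)
cured ((526.5169677734375, 203.7024688720703), 47.03623962402344)
```

Call:
{"name": "servo_tool", "arguments": {
  "translation": [
    [-0.001,-0.0005,0.03],
    [-0.001,-0.0005,0.04],
    [0,0,0.04],
    [0,0,0.03],
    [0,0,0.03],
    [0,0,0.02],
    [0,0,0.009],
    [0,0,0],
    [0,0,0]
  ],
  "turn": [
    [0,0,0],
    [0,0,0],
    [0,0,0],
    [0,0,0],
    [0,0,0],
    [0,0,0],
    [0,0,0],
    [0,0,0],
    [0,0,0]
  ]
}}

```text
clock: 10.85
tool_pos: [0.5935, 0.0424, 0.0657]
eef_rot: [0.122, 0.993, 0.0, 0.001]
contact_force: [0.8, 0.0, -2.4]
opening: 0.359
finger_force: 55.0
```

Run:
```python
from plant import optics,r
from h import *
plan(.5650,-.0666,.064,76)
s=optics.snapshot("wrist");np.savez("w5.npz",**s)
P=cloud(s).reshape(-1,3);hv=cv2.cvtColor(s["img"],cv2.COLOR_RGB2HSV)
st=r.get_state();M=Ro.from_quat(st["eef_rot"]).as_matrix();Q=(P-st["tool_pos"])@M
o=(hv.reshape(-1,3)[:,1]<40)&(Q[:,0]<.055)&(Q[:,0]>.02)&(Q[:,1]<.0)&(Q[:,1]>-.15)&(Q[:,2]>.025)&(Q[:,2]<.05)
q=P[o];t=Q[o]
for a,b in((-.145,-.12),(-.12,-.09),(-.09,-.06)):
    k=(t[:,1]>a)&(t[:,1]<b);print(a,k.sum(),np.median(q[k,2]).round(4) if k.any() else "")
print("tip y",np.percentile(t[:,1],1).round(4),"x max",np.percentile(t[:,0],99).round(4))
```

```text
pos [0.5935 0.0424 0.0657] yaz 75.96 q [-0.05  0.89 -0.17  1.78  0.28  0.49  0.92] t 10.85 F [ 0.8  0.  -2.4]
tool shift [ 0.0013 -0.1126  0.0016] turn [ 0.0006  0.0014 -0.0007] rows>= 2.3
-0.145 662 0.0297
-0.12 1206 0.0297
-0.09 1600 0.0298
tip y -0.1366 x max 0.0408
```

Call:
{"name": "servo_tool", "arguments": {
  "translation": [
    [0.001,-0.01,0.002],
    [0,-0.015,0],
    [0,-0.015,0],
    [0,-0.015,0],
    [0,-0.015,0],
    [0,-0.015,0],
    [0,-0.013,0],
    [0,-0.01,0],
    [0,-0.0045,0],
    [0,0,0]
  ],
  "turn": [
    [0,0,0],
    [0,0,0],
    [0,0,0],
    [0,0,0],
    [0,0,0],
    [0,0,0],
    [0,0,0],
    [0,0,0],
    [0,0,0],
    [0,0,0]
  ]
}}

```text
clock: 12.15
tool_pos: [0.5647, -0.0667, 0.0629]
eef_rot: [0.122, 0.993, 0.0, 0.0]
contact_force: [0.8, 0.9, -2.1]
opening: 0.357
finger_force: 55.0
```

Run:
```python
from plant import optics,r
from h import *
plan(.5650,-.0666,.064,76)
s=optics.snapshot("wrist");np.savez("w6.npz",**s);cv2.imwrite("pics/w6.png",cv2.resize(s["img"][:,:,::-1],(640,480)))
```

```text
pos [ 0.5647 -0.0667  0.0629] yaz 75.97 q [ 0.14  0.88 -0.18  1.86  0.34  0.43  1.04] t 12.15 F [ 0.8  0.9 -2.1]
tool shift [-0.0003  0.0002 -0.0011] turn [ 0.0003  0.0001 -0.0006] rows>= 0.0
```

View pics/w6.png

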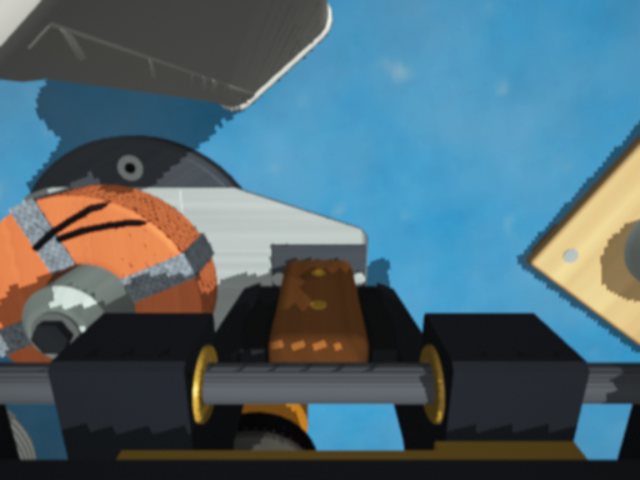

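The blade is under the coil, with the post at (75,310) and the slot around the shoulder; no contact forces. Lifting.

Call:
{"name": "servo_tool", "arguments": {
  "translation": [
    [0,0,-0.004],
    [0,0,-0.004],
    [0,0,-0.003],
    [0,0,-0.003],
    [0,0,-0.004],
    [0,0,-0.006],
    [0,0,-0.006],
    [0,0,0]
  ],
  "turn": [
    [0,0,0],
    [0,0,0],
    [0,0,0],
    [0,0,0],
    [0,0,0],
    [0,0,0],
    [0,0,0],
    [0,0,0]
  ]
}}

```text
clock: 13.2
tool_pos: [0.5651, -0.0667, 0.0935]
eef_rot: [0.122, 0.993, 0.0, 0.001]
contact_force: [1.0, -0.3, -2.6]
opening: 0.355
finger_force: 55.0
```

```bash
cat > coil.py <<'E'
from plant import optics,r
from h import *
from scipy.optimize import least_squares
def coil(name,zr):
    """centre of coil's upper rim in world and tool frames, plus tilt; zr: expected top height"""
    s=optics.snapshot("wrist");np.savez(name+".npz",**s);st=r.get_state();M=Ro.from_quat(st["eef_rot"]).as_matrix()
    P=cloud(s);H,S,V=cv2.split(cv2.cvtColor(s["img"],cv2.COLOR_RGB2HSV));Q=(P-st["tool_pos"])@M
    m=(H<14)&(S>110)&(abs(P[:,:,2]-zr)<.008)&(np.hypot(Q[:,:,0],Q[:,:,1]+.093)<.07)
    q=Q[m];pl=np.linalg.lstsq(np.c_[q[:,:2],np.ones(len(q))],q[:,2],rcond=None)[0]
    top=q[abs(q[:,2]-np.c_[q[:,:2],np.ones(len(q))]@pl)<.004];h=top[:,:2];c=np.array([0,-.093])
    for _ in range(6):
        d=h-c;a=np.degrees(np.arctan2(d[:,1],d[:,0]))//8;rr=np.hypot(*d.T)
        E=np.array([h[a==k][rr[a==k].argmax()] for k in np.unique(a)]);E=E[abs(np.hypot(*(E-c).T)-.046)<.006]
        c=least_squares(lambda x:np.hypot(*(E-x).T)-.046,c,loss="soft_l1",f_scale=.001).x
    z=np.median(P[m][:,2]);W=st["tool_pos"]+M@[c[0],c[1],0]
    print("coil tool",c.round(4),"world",W[:2].round(4),"n",len(E),len(q),"top z",z.round(4),"plane",pl.round(4))
    return s
E
python3 - <<'E'
from coil import *
coil("w7",.08)
plan(.5650,-.0666,.2,76)
E
```

```text
coil tool [-0.0015 -0.0927] world [ 0.5438 -0.157 ] n 29 10405 top z 0.085 plane [0.0087 0.0221 0.0108]
pos [ 0.5648 -0.0667  0.0932] yaz 75.97 q [ 0.16  0.83 -0.2   1.85  0.32  0.49  1.06] t 13.25 F [ 0.7 -0.5 -3.7]
tool shift [-2.000e-04  1.000e-04 -1.068e-01] turn [ 0.0002  0.0006 -0.0006] rows>= 2.1
```

Call:
{"name": "servo_tool", "arguments": {
  "translation": [
    [0,0,-0.008],
    [0,0,-0.012],
    [0,0,-0.015],
    [0,0,-0.015],
    [0,0,-0.015],
    [0,0,-0.015],
    [0,0,-0.015],
    [0,0,-0.01],
    [0,0,-0.005],
    [0,0,0]
  ],
  "turn": [
    [0,0,0],
    [0,0,0],
    [0,0,0],
    [0,0,0],
    [0,0,0],
    [0,0,0],
    [0,0,0],
    [0,0,0],
    [0,0,0],
    [0,0,0]
  ]
}}

```text
clock: 14.5
tool_pos: [0.5646, -0.0667, 0.203]
eef_rot: [0.122, 0.993, 0.0, 0.0]
contact_force: [0.0, -0.3, -3.3]
opening: 0.36
finger_force: 55.0
```

Run:
```python
from coil import *
s=coil("w8",.195)
import math
a=math.radians(58);plan(.6008+.0927*math.cos(a),.1148+.0927*math.sin(a),.2,58)
```

```text
coil tool [-0.0015 -0.0928] world [ 0.5433 -0.157 ] n 29 9997 top z 0.1946 plane [-0.0027  0.0086  0.0092]
pos [ 0.5644 -0.0666  0.2026] yaz 75.97 q [ 0.2   0.67 -0.28  1.77  0.25  0.73  1.12] t 14.55 F [ 0.5 -0.2 -3.4]
tool shift [-0.0199  0.273   0.0026] turn [-1.000e-04 -6.000e-04  3.137e-01] rows>= 5.5
```

Call:
{"name": "servo_tool", "arguments": {
  "translation": [
    [-0.001,0.008,0],
    [-0.002,0.016,0],
    [-0.003,0.024,0],
    [-0.003,0.028,0],
    [-0.003,0.028,0],
    [-0.003,0.028,0],
    [-0.003,0.028,0],
    [-0.003,0.028,0],
    [-0.003,0.028,0],
    [-0.003,0.024,0]
  ],
  "turn": [
    [0,0,0],
    [0,0,0],
    [0,0,0],
    [0,0,0],
    [0,0,0],
    [0,0,0],
    [0,0,0],
    [0,0,0],
    [0,0,0],
    [0,0,0]
  ]
}}

```text
clock: 15.8
tool_pos: [0.6488, 0.1631, 0.2025]
eef_rot: [0.121, 0.993, 0.001, -0.0]
contact_force: [0.9, 0.2, -3.7]
opening: 0.358
finger_force: 55.0
```

Call:
{"name": "servo_tool", "arguments": {
  "translation": [
    [-0.003,0.018,0],
    [-0.001,0.01,0],
    [0,0,0],
    [0,0,0],
    [0,0,0],
    [0,0,0],
    [0,0,0],
    [0,0,0],
    [0,0,0],
    [0,0,0]
  ],
  "turn": [
    [0,0,0],
    [0,0,0.02],
    [0,0,0.05],
    [0,0,0.07],
    [0,0,0.08],
    [0,0,0.08],
    [0,0,0.08],
    [0,0,0.05],
    [0,0,0.024],
    [0,0,0]
  ]
}}

```text
clock: 17.05
tool_pos: [0.6595, 0.1861, 0.2028]
eef_rot: [0.342, 0.94, -0.0, -0.0]
contact_force: [-0.3, -1.1, -3.6]
opening: 0.357
finger_force: 55.0
```

Run:
```python
from coil import *
s=coil("w9",.195)
plan(.6594,.1869,.12,50)
```

```text
coil tool [-0.0008 -0.0921] world [0.601 0.115] n 29 9960 top z 0.1944 plane [-0.0041  0.0076  0.0094]
pos [0.6596 0.186  0.2028] yaz 49.99 q [-0.29  0.81 -0.11  1.4   0.1   0.94  0.45] t 17.1 F [-0.4 -0.5 -3.3]
tool shift [0.0007 0.0006 0.0828] turn [-0.0001 -0.0001 -0.0001] rows>= 1.7
```

Call:
{"name": "servo_tool", "arguments": {
  "translation": [
    [0,0,0.008],
    [0,0,0.014],
    [0,0,0.018],
    [0,0,0.018],
    [0,0,0.018],
    [0,0,0.016],
    [0,0,0.01],
    [0,0,0.006],
    [0,0,0],
    [0,0,0]
  ],
  "turn": [
    [0,0,0],
    [0,0,0],
    [0,0,0],
    [0,0,0],
    [0,0,0],
    [0,0,0],
    [0,0,0],
    [0,0,0],
    [0,0,0],
    [0,0,0]
  ]
}}

```text
clock: 18.35
tool_pos: [0.6602, 0.186, 0.0956]
eef_rot: [0.342, 0.94, 0.0, 0.001]
contact_force: [-0.5, 0.2, -3.1]
opening: 0.359
finger_force: 55.0
```

Run:
```python
from coil import *
s=coil("w10",.087)
plan(.6594,.1864,.078,50)
```

```text
coil tool [-0.0008 -0.0919] world [0.6017 0.1152] n 29 10023 top z 0.087 plane [-0.0028  0.0093  0.0097]
pos [0.6602 0.186  0.0956] yaz 49.96 q [-0.29  0.94 -0.1   1.47  0.12  0.73  0.43] t 18.4 F [-0.1 -0.2 -3. ]
tool shift [ 0.0008 -0.0002  0.0176] turn [ 0.0013  0.0007 -0.0007] rows>= 0.4
```

Call:
{"name": "servo_tool", "arguments": {
  "translation": [
    [0.0005,-0.0005,0.005],
    [0,0,0.004],
    [0,0,0.003],
    [0,0,0.002],
    [0,0,0.002],
    [0,0,0.002],
    [0,0,0.003],
    [0,0,0.004],
    [0,0,0.004],
    [0,0,0]
  ],
  "turn": [
    [0,0,0],
    [0,0,0],
    [0,0,0],
    [0,0,0],
    [0,0,0],
    [0,0,0],
    [0,0,0],
    [0,0,0],
    [0,0,0],
    [0,0,0]
  ]
}}

```text
clock: 19.65
tool_pos: [0.6586, 0.1857, 0.0654]
eef_rot: [0.342, 0.94, -0.0, -0.0]
contact_force: [-0.2, 0.7, -2.6]
opening: 0.359
finger_force: 55.0
```

Run:
```python
from coil import *
s=coil("w11",.070)
cv2.imwrite("pics/w11.png",cv2.resize(s["img"][:,:,::-1],(640,480)))
plan(.6594,.1864,.066,50)
```

```text
coil tool [-0.001  -0.0919] world [0.6005 0.1148] n 16 9055 top z 0.07 plane [-0.0075  0.0122 -0.0027]
pos [0.6588 0.1858 0.0656] yaz 49.96 q [-0.29  0.98 -0.1   1.48  0.13  0.68  0.42] t 19.7 F [-0.4  0.1 -1.5]
tool shift [-0.      0.0008 -0.0004] turn [-0.0003 -0.0003 -0.0006] rows>= 0.0
```

View pics/w11.png

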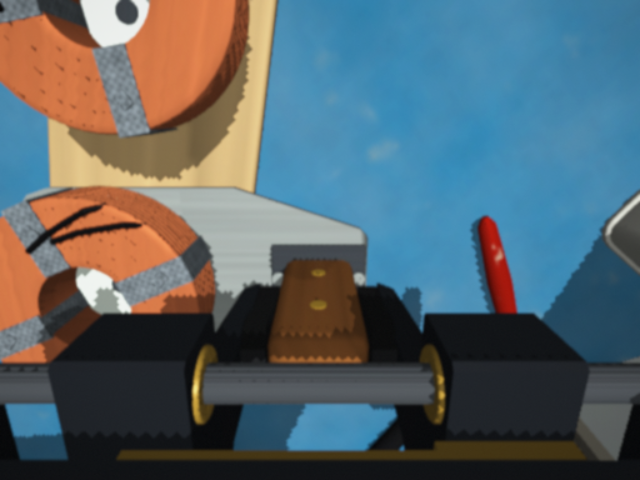

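The coil rests on the pedestal (top at z=0.070, centre 0.6005,0.1148), and the lifter is free. Before drawing back I'll check heights behind the lifter; a red-handled thing lies at (495,260).

Run:
```python
from h import *
from plant import r
st=r.get_state();M=Ro.from_quat(st["eef_rot"]).as_matrix()
for n in("w11","w9","top0","scene0","w1"):
    P=cloud(dict(np.load(n+".npz"))).reshape(-1,3);P=P[~np.isnan(P[:,0])];Q=(P-st["tool_pos"])@M
    for a in np.arange(.03,.3,.03):
        o=(abs(Q[:,0])<.05)&(Q[:,1]>a)&(Q[:,1]<a+.03)&(P[:,2]<.5)&(Q[:,2]>-.25)
        if n in("w11","w9"): o&=(Q[:,2]>-.02)
        if o.sum()>3:print(n,a.round(2),o.sum(),"zmax99",np.percentile(P[o,2],[50,99]).round(3))
```

```text
w11 0.03 4646 zmax99 [0.001 0.003]
w11 0.06 5316 zmax99 [0.002 0.009]
w11 0.09 5031 zmax99 [0.002 0.012]
w11 0.12 5444 zmax99 [0.002 0.003]
w11 0.15 5481 zmax99 [0.002 0.023]
w11 0.18 568 zmax99 [0.003 0.005]
w9 0.03 2053 zmax99 [0.001 0.003]
w9 0.06 2370 zmax99 [0.002 0.008]
w9 0.09 2331 zmax99 [0.002 0.013]
w9 0.12 2344 zmax99 [0.002 0.003]
w9 0.15 4145 zmax99 [0.01  0.084]
w9 0.18 1742 zmax99 [0.025 0.084]
w9 0.21 78 zmax99 [0.001 0.003]
top0 0.03 154 zmax99 [-0.     0.007]
top0 0.06 78 zmax99 [-0.     0.006]
top0 0.09 25 zmax99 [-0.     0.004]
scene0 0.03 113 zmax99 [0.    0.003]
scene0 0.06 121 zmax99 [0.    0.008]
scene0 0.09 138 zmax99 [0.001 0.012]
scene0 0.12 124 zmax99 [0.    0.004]
scene0 0.15 548 zmax99 [0.128 0.256]
scene0 0.18 170 zmax99 [0.252 0.314]
scene0 0.21 48 zmax99 [0.302 0.315]
scene0 0.24 223 zmax99 [0.164 0.266]
scene0 0.27 9 zmax99 [0.037 0.038]
w1 0.03 745 zmax99 [0.001 0.004]
w1 0.06 460 zmax99 [0.001 0.003]
w1 0.09 171 zmax99 [0.001 0.004]
w1 0.12 220 zmax99 [0.001 0.004]
w1 0.15 1317 zmax99 [0.066 0.148]
w1 0.18 311 zmax99 [0.068 0.116]
```

Run:
```python
from h import *
from plant import r
st=r.get_state();M=Ro.from_quat(st["eef_rot"]).as_matrix()
for n in("w9","scene0","w1","w2","w8"):
    P=cloud(dict(np.load(n+".npz"))).reshape(-1,3);P=P[~np.isnan(P[:,0])];Q=(P-st["tool_pos"])@M
    o=(abs(Q[:,0])<.14)&(Q[:,1]>.03)&(Q[:,1]<.3)&(P[:,2]<.5)&(P[:,2]>.04)&(P[:,0]>.6)&(P[:,1]<.5)
    if n=="scene0": o&=~((P[:,0]<.65))
    q=Q[o]
    for b in np.arange(-.14,.14,.028):
        k=(q[:,0]>b)&(q[:,0]<b+.028)
        if k.sum()>5:print(n,"x",b.round(3),k.sum(),"ymin",np.percentile(q[k,1],[1,10]).round(3),"z",np.percentile(P[o][k,2],[2,98]).round(2))
```

```text
w9 x -0.028 1454 ymin [0.078 0.079] z [0.04 0.27]
w9 x -0.0 11774 ymin [0.03  0.033] z [0.06 0.3 ]
w9 x 0.028 7547 ymin [0.03  0.033] z [0.05 0.29]
w9 x 0.056 1268 ymin [0.192 0.194] z [0.04 0.1 ]
w9 x 0.084 25 ymin [0.21  0.218] z [0.04 0.04]
scene0 x -0.028 10 ymin [0.175 0.178] z [0.25 0.26]
scene0 x -0.0 226 ymin [0.159 0.16 ] z [0.05 0.36]
scene0 x 0.028 1166 ymin [0.166 0.173] z [0.05 0.34]
scene0 x 0.056 1354 ymin [0.188 0.195] z [0.04 0.28]
scene0 x 0.084 41 ymin [0.207 0.209] z [0.04 0.25]
w1 x -0.0 481 ymin [0.16  0.161] z [0.04 0.15]
w1 x 0.028 704 ymin [0.17  0.172] z [0.04 0.13]
w1 x 0.056 542 ymin [0.192 0.195] z [0.04 0.11]
w1 x 0.084 24 ymin [0.226 0.23 ] z [0.04 0.04]
w1 x 0.112 20 ymin [0.242 0.253] z [0.04 0.04]
w2 x 0.028 59 ymin [0.262 0.262] z [0.04 0.08]
w2 x 0.056 50 ymin [0.248 0.254] z [0.04 0.04]
w2 x 0.084 66 ymin [0.226 0.236] z [0.04 0.04]
w2 x 0.112 50 ymin [0.244 0.252] z [0.04 0.04]
```

A tall can stands behind (its corner is about 0.16 m back), so drawing straight out would hit it with the hand. The slot is free to turn about the round pedestal, so I'll swing the handle to azimuth 78°, where the way out is clear.

Call:
{"name": "servo_tool", "arguments": {
  "translation": [
    [0.0064,-0.0002,0],
    [0.0064,-0.0002,0],
    [0.0064,-0.0002,0],
    [0.0064,-0.0002,0],
    [0.0064,-0.0002,0],
    [0.0064,-0.0002,0],
    [0.0064,-0.0002,0],
    [0,0,0],
    [0,0,0]
  ],
  "turn": [
    [0,0,-0.07],
    [0,0,-0.07],
    [0,0,-0.07],
    [0,0,-0.07],
    [0,0,-0.07],
    [0,0,-0.07],
    [0,0,-0.07],
    [0,0,0],
    [0,0,0]
  ]
}}

```text
clock: 20.82
tool_pos: [0.6197, 0.2053, 0.0661]
eef_rot: [0.105, 0.994, 0.0, 0.0]
contact_force: [0.1, -0.5, -2.6]
opening: 0.364
finger_force: 55.0
```

Run:
```python
from coil import *
s=coil("w12",.070)
a=np.radians(78);plan(.6008+.197*np.cos(a),.1148+.197*np.sin(a),.0655,78)
st=r.get_state();M=Ro.from_quat(st["eef_rot"]).as_matrix()
for n in("w12","w9","w8","scene0","w1","top0"):
    P=cloud(dict(np.load(n+".npz"))).reshape(-1,3);P=P[~np.isnan(P[:,0])];Q=(P-st["tool_pos"])@M
    o=(abs(Q[:,0])<.055)&(Q[:,1]>.1)&(Q[:,1]<.24)&(P[:,2]>.015)&(P[:,2]<.4)
    q=Q[o];print(n,len(q),np.percentile(q,[2,98],axis=0).round(3).tolist() if len(q)>3 else "", np.percentile(P[o,2],[2,98]).round(3) if len(q)>3 else "")
```

```text
coil tool [ 0.0003 -0.0924] world [0.6001 0.1149] n 21 10414 top z 0.07 plane [-0.0096  0.0115 -0.0024]
pos [0.6197 0.2052 0.066 ] yaz 77.96 q [-0.28  0.95 -0.21  1.59  0.29  0.63  0.72] t 20.88 F [ 1.1 -0.1 -2. ]
tool shift [-0.0003  0.1046  0.0005] turn [ 0.0001  0.0007 -0.0006] rows>= 2.1
w12 0  
w9 0  
w8 0  
scene0 2  
w1 0  
top0 0
```

Call:
{"name": "servo_tool", "arguments": {
  "translation": [
    [0,0.008,0],
    [0,0.012,0],
    [0,0.015,0],
    [0,0.015,0],
    [0,0.015,0],
    [0,0.015,0],
    [0,0.012,0],
    [0,0.009,0],
    [0,0.004,0],
    [0,0,0]
  ],
  "turn": [
    [0,0,0],
    [0,0,0],
    [0,0,0],
    [0,0,0],
    [0,0,0],
    [0,0,0],
    [0,0,0],
    [0,0,0],
    [0,0,0],
    [0,0,0]
  ]
}}

```text
clock: 22.12
tool_pos: [0.6409, 0.3081, 0.0658]
eef_rot: [0.104, 0.995, -0.0, -0.0]
contact_force: [-0.3, -0.5, -1.8]
opening: 0.359
finger_force: 55.0
```

Run:
```python
from plant import r
from h import *
a=r.get_state()
plan(.62,.31,.24,78)
```

```text
pos [0.6409 0.3081 0.0658] yaz 78.04 q [-0.41  1.01 -0.21  1.38  0.26  0.77  0.65] t 22.12 F [-0.3 -0.5 -1.8]
tool shift [ 0.0208 -0.0025 -0.1742] turn [-0.0002 -0.0001  0.0007] rows>= 3.5
```

Call:
{"name": "servo_tool", "arguments": {
  "translation": [
    [0,0,-0.02],
    [0,0,-0.03],
    [0,0,-0.04],
    [0,0,-0.04],
    [0,0,-0.03],
    [0.02,0.015,-0.01],
    [0.04,0.03,0],
    [0.04,0.03,0],
    [0.04,0.03,0],
    [0.033,0.0275,0]
  ],
  "turn": [
    [0,0,0],
    [0,0,0],
    [0,0,0],
    [0,0,0],
    [0,0,0],
    [0,0,0],
    [0,0,0],
    [0,0,0],
    [0,0,0],
    [0,0,0]
  ]
}}

```text
clock: 23.38
tool_pos: [0.4947, 0.4761, 0.2355]
eef_rot: [0.103, 0.995, -0.0, -0.001]
contact_force: [-0.8, -0.1, -1.2]
opening: 0.359
finger_force: 55.0
```

Call:
{"name": "servo_tool", "arguments": {
  "translation": [
    [0,0,0],
    [0,0,0],
    [0,0,0],
    [0,0,0],
    [0,0,0],
    [0,0,0],
    [0,0,0],
    [0,0,0],
    [0,0,0],
    [0,0,0]
  ],
  "turn": [
    [0,0,0.1],
    [0,0,0.16],
    [0,0,0.16],
    [0,0,0.16],
    [0,0,0.16],
    [0,0,0.16],
    [0,0,0.16],
    [0,0,0.14],
    [0,0,0.066],
    [0,0,0]
  ]
}}

```text
clock: 24.62
tool_pos: [0.4968, 0.4745, 0.2353]
eef_rot: [0.671, 0.741, -0.001, -0.001]
contact_force: [0.0, 0.3, -1.3]
opening: 0.359
finger_force: 55.0
```

Run:
```python
from h import *
plan(.499,.4735,.044,5.5)
```

```text
pos [0.4968 0.4745 0.2353] yaz 5.64 q [-0.89  0.78  0.12  1.37 -0.11  1.   -0.65] t 24.62 F [ 0.   0.3 -1.3]
tool shift [-0.0011  0.0025  0.1913] turn [-0.0022  0.0002  0.0024] rows>= 3.8
```

Call:
{"name": "servo_tool", "arguments": {
  "translation": [
    [-0.001,0.002,0.03],
    [0,0,0.04],
    [0,0,0.04],
    [0,0,0.035],
    [0,0,0.02],
    [0,0,0.012],
    [0,0,0.007],
    [0,0,0.003],
    [0,0,0]
  ],
  "turn": [
    [0,0,0],
    [0,0,0],
    [0,0,0],
    [0,0,0],
    [0,0,0],
    [0,0,0],
    [0,0,0],
    [0,0,0],
    [0,0,0]
  ]
}}

```text
clock: 25.75
tool_pos: [0.5015, 0.4731, 0.0495]
eef_rot: [0.672, 0.74, 0.001, 0.0]
contact_force: [0.2, -0.3, -2.0]
opening: 0.359
finger_force: 55.0
```

Call:
{"name": "servo_tool", "arguments": {
  "translation": [
    [0,0,0.0015],
    [0,0,0.0015],
    [0,0,0.001],
    [0,0,0]
  ],
  "turn": [
    [0,0,0],
    [0,0,0],
    [0,0,0],
    [0,0,0]
  ]
}}

```text
clock: 26.25
tool_pos: [0.5011, 0.4728, 0.0448]
eef_rot: [0.672, 0.74, -0.0, -0.0]
contact_force: [0.0, -0.0, -1.5]
opening: 0.356
finger_force: 55.0
```

Call:
{"name": "servo_tool", "arguments": {
  "translation": [
    [0,0,0.001],
    [0,0,0],
    [0,0,0]
  ],
  "turn": [
    [0,0,0],
    [0,0,0],
    [0,0,0]
  ]
}}

```text
clock: 26.62
tool_pos: [0.5013, 0.4729, 0.0443]
eef_rot: [0.672, 0.74, 0.0, -0.0]
contact_force: [-1.0, -0.9, 3.1]
opening: 0.359
finger_force: 55.0
```

Touching down (force +3 N). Releasing and withdrawing.

Call:
{"name": "servo_tool", "arguments": {
  "translation": [
    [0,0,0],
    [0,0,0],
    [0,0,0],
    [0,0,0],
    [0,0,0],
    [0,0,0]
  ],
  "turn": [
    [0,0,0],
    [0,0,0],
    [0,0,0],
    [0,0,0],
    [0,0,0],
    [0,0,0]
  ],
  "grip": 0.7
}}

```text
clock: 27.38
tool_pos: [0.5012, 0.4728, 0.0439]
eef_rot: [0.672, 0.74, 0.0, -0.0]
contact_force: [-0.4, 0.3, 0.1]
opening: 0.694
finger_force: 0.0
```

Call:
{"name": "servo_tool", "arguments": {
  "translation": [
    [0,0,-0.01],
    [0,0,-0.03],
    [0,0,-0.04],
    [0,0,-0.04],
    [0,0,-0.05],
    [0,0,-0.05],
    [0,0,-0.05],
    [0,0,-0.03],
    [0,0,0],
    [0,0,0]
  ],
  "turn": [
    [0,0,0],
    [0,0,0],
    [0,0,0],
    [0,0,0],
    [0,0,0],
    [0,0,0],
    [0,0,0],
    [0,0,0],
    [0,0,0],
    [0,0,0]
  ]
}}

```text
clock: 28.62
tool_pos: [0.5006, 0.4723, 0.343]
eef_rot: [0.672, 0.74, -0.001, -0.0]
contact_force: [-0.5, -0.2, -0.2]
opening: 0.698
finger_force: 0.0
```

Run:
```python
from plant import r,optics
from h import *
s=optics.snapshot("wrist");P=cloud(s);H,S,V=cv2.split(cv2.cvtColor(s["img"],cv2.COLOR_RGB2HSV))
o=(abs(P[:,:,0]-.43)<.13)&(abs(P[:,:,1]-.475)<.07)&(P[:,:,2]>.0055)&(P[:,:,2]<.014)&(S<32)
m=cv2.morphologyEx(o.astype(np.uint8),cv2.MORPH_OPEN,np.ones((3,3)));q=P[m>0]
print("blade",cv2.minAreaRect(q[:,:2].astype(np.float32)*1000),np.linalg.lstsq(np.c_[q[:,:2],np.ones(len(q))],q[:,2],rcond=None)[0].round(4))
t=optics.snapshot("scene");cv2.imwrite("pics/end.png",cv2.hconcat([cv2.resize(s["img"],(400,300)),cv2.resize(t["img"],(400,300))])[:,:,::-1])
for n,im in(("top",optics.snapshot("top")),("scene",t)):
    P=cloud(im).reshape(-1,3);hv=cv2.cvtColor(im["img"],cv2.COLOR_RGB2HSV).reshape(-1,3)
    for nm,c in(("coil",(.6008,.1148)),("cured",(.526,.204))):
        q=P[(np.hypot(P[:,0]-c[0],P[:,1]-c[1])<.06)&(abs(P[:,2]-.07)<.008)]
        if len(q)>20:print(n,nm,len(q),np.median(q,0).round(4),cv2.minEnclosingCircle(q[:,:2].astype(np.float32)*1000))
print(r.get_state()["clock"],r.get_state()["tool_pos"])
```

```text
blade ((445.5101013183594, 465.97955322265625), (163.75192260742188, 86.34548950195312), 5.48577356338501) [0.0031 0.0007 0.0068]
top coil 92 [0.6284 0.1091 0.0692] ((596.8640747070312, 116.22688293457031), 46.252254486083984)
top cured 493 [0.5166 0.2062 0.0687] ((523.0275268554688, 205.18258666992188), 46.49492263793945)
scene coil 256 [0.5927 0.1205 0.0683] ((594.091064453125, 114.14437866210938), 49.57472229003906)
scene cured 321 [0.5191 0.2108 0.0685] ((522.6841430664062, 206.14739990234375), 48.21795654296875)
28.775 [0.50056406 0.47232652 0.34224887]
```

View pics/end.png

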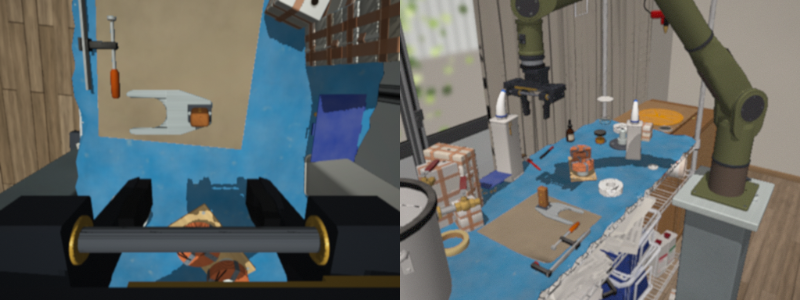

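The lifter lies flat on the mat (left image, 170,115), both coils are on the board, and everything else is in place. Handing in.

```bash
python3 -c "
from plant import r
print(r.finish_job())"
```

```text
the job is handed in; nothing more can be done
None
```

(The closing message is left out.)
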